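Point out the next part and where it goes

TASK

Show the fitter across the bench, by pointing, which part to plug in next and where it goes, without touching or disturbing anything. First point at the hose probe on the rubber mat (the long straight fitting with a hexagon in the middle and a ribbed hose tail): bring the fingertips about two centimetres above its middle and keep still there for two full seconds. Then point in the same way, again about two centimetres clear, at the open socket in the middle of the one outlet unit that has nothing plugged into it; stay there two full seconds and finish still pointing at it, and never bring the fingertips close over any of the other fittings or outlets.

Things in the scene. Their poses are not given: they have to be found in the camera images.
- hose_probe_middle (a point): The hose probe, chrome, 97 mm long, lying flat on the mat: smooth stepped nose to -x, hexagon 20 mm across flats and 24 mm long in the middle, ribbed hose tail 13 mm thick to +x. This point is the centre of the hexagon, 10 mm above the mat and 10 mm below the probe's top; x runs along the probe, z up. The only long straight one of the three chrome fittings on the mat.
- open_socket (a point): The outlet unit with nothing plugged in: footed nickel bracket (124 mm along y), black collar 78 mm across, silver face with a dark open socket 25 mm across, chrome-rimmed. This point: centre of the socket's mouth, level with the collar's top, 84 mm above the bench; z up. A copper tail runs flat to its +x, 150 mm from the centre. Three outlets stand in a row beyond the mat, in any order, about 205 mm apart.
- flowmeter_outlet: Not to be pointed at: an outlet unit of the same kind and size, with a flowmeter plugged in: an upright clear tube 26 mm thick with a chrome foot and a black side knob that reaches 48 mm out to -x; its top is 246 mm above the bench, the tallest thing on the working area. Origin: on the bench under its centre.
- splitter_outlet: Not to be pointed at: an outlet unit of the same kind and size, with a chrome twin-hose splitter plugged in: a hexagonal block and two ribbed arms that slant up and out to +y and -y, 60 mm to each side of the centre, top 180 mm above the bench. Origin: on the bench under its centre.
- mat: Black rubber mat, 140 mm (x) by 320 mm (y), 2 mm thick, fixed to the bench; carries the hose probe, the blanking plug and the elbow, in any order. Origin: centre of its underside, on the bench.
- blanking_plug: Not to be pointed at: short chrome plug standing on its knurled cap on the mat, 30 mm across, 34 mm tall. Origin: centre of its underside.
- elbow: Not to be pointed at: chrome 90 degree elbow lying flat on the mat, L-shaped, two arms 37 mm long, each with a hexagon nut 22 mm across flats; 22 mm tall. Origin: inside the L, at mat level, 17 mm from the corner of its centre lines.
- spanner: Steel spanner, 170 mm long, lying on the bench beside the mat on the right (-y); under 20 mm tall. Leave alone.
- bezel: White plastic ring, 90 mm across and 12 mm thick, lying on the bench on the left (+y). Leave alone. Origin: centre of its underside.
- gauge: Round pressure gauge, 62 mm across and 28 mm tall, lying dial up on the bench on the left (+y), with a brass stem. Leave alone. Origin: centre of its underside.
Things that resemble listed ones, but are neither listed nor needed, are in the scene too. What is shaped like the part that bears hose_probe_middle but green or pink is not meant.

How it is judged:
On the way, in this order (a step that is already met when the one before it is completed fails the run):
1. the fingertips dwell just above the middle of the hose probe (horizontal distance between the grasp point and hose_probe_middle below 0.025 m and z of the grasp point in the frame of hose_probe_middle between 0.03 and 0.09 m), for 1.5 s.
2. the fingertips dwell just above the open socket (horizontal distance between the grasp point and open_socket below 0.022 m and z of the grasp point in the frame of open_socket between 0.02 and 0.08 m), for 1.5 s.
At the end, for the whole second after the job is handed in: The grasp point between the fingers stays within 22 mm sideways of the open socket's centre and 20 to 80 mm above its mouth (fingertips about 1 to 60 mm above), touching nothing; every part within 8 mm of where it lay, outlet and hose probe still level (all of step 2 and angle between open_socket's own z axis and vertical below 0.1 rad and angle between hose_probe_middle's own z axis and vertical below 0.2 rad and distance of each of hose_probe_middle, open_socket, flowmeter_outlet, splitter_outlet, blanking_plug, elbow, spanner, bezel, gauge from where it was at the start of the episode below 0.008 m).
It fails at once if the fingers touch something (contact force between the fingers and anything else above 0.3 N).
It fails at once if the arm touches something (contact force between the arm and anything else above 0.3 N).
It fails at once if a part is moved or lifted (distance of any of hose_probe_middle, open_socket, flowmeter_outlet, splitter_outlet, blanking_plug, elbow, spanner, bezel, gauge from where it was at the start of the episode above 0.012 m).
It fails at once if the fingertips come close over the blanking plug or the elbow (within about 25 mm) ((horizontal distance between the grasp point and blanking_plug below 0.02 m and z of the grasp point in the frame of blanking_plug below 0.079 m) or (horizontal distance between the grasp point and elbow below 0.02 m and z of the grasp point in the frame of elbow below 0.068 m)).
It fails at once if the fingertips come close over an occupied outlet (within about 25 mm of what is plugged in) ((horizontal distance between the grasp point and flowmeter_outlet below 0.02 m and z of the grasp point in the frame of flowmeter_outlet below 0.291 m) or (horizontal distance between the grasp point and splitter_outlet below 0.02 m and z of the grasp point in the frame of splitter_outlet below 0.196 m)).
It also fails if it takes over 48 s, if anything falls off the work surface, if the arm or the gripper's body presses on something with over 40 N, if the wrist force passes 120 N, or if a joint passes its speed limit or range.

ROBOT

A 6-joint arm with a two-finger parallel gripper is mounted at the origin on the work surface. World frame = base frame: x ahead of the robot, y to its left, z up, the work surface at z = 0. Lengths are in m, angles in rad, forces in N, time in s.
With the tool pointing down it reaches from about 0.35 to 0.85 m from the base axis. Payload 8.1 kg.
Tool frame: the origin (TCP) lies at the very end of the fingers, on their centre line; the grasp point (between the pads) lies robot.hold_point_z behind it (robot.hold_point_z is the distance from the TCP to the grasp point, in m); z points along the fingers, y is the direction in which the jaws open and shut (so a half turn about z gives the same grasp; the last joint's range is limited). The gripper opens to 93 mm and grips with 3 to 60 N. Pads are 15 mm wide; open, the fingers measure 128 mm over their backs; the gripper's body (75 mm by 188 mm) begins 65 mm behind the grasp point.
Start: joints at [-1.315, 0.13, 1.488, -0, 1.523, -0.085], TCP at [0.201, -0.565, 0.219] pointing down, gripper open.
Joint ranges: [-2.96, 2.96], [-0.89, 2.26], [0.02, 2.5], [-1.34, 4.48], [0, 2.73], [-2.66, 2.66]. Speed limits (rad/s): [2.39, 2.39, 2.79, 3.14, 3.14, 3.14].

INTERFACE

Orientations are given as a rotation vector (axis times angle).
In Python, from plant import robot, cams gives the robot as it stands. The module is installed in compiled form; this text tells all that it offers.
- The arm moves only by the tool step_arm, never from a script. Its argument "deltas" is a list of rows, each an object with "offset": the shift along the tool's x, y, z in cm, a list of three; "roll": the turn about the tool's z in rad. In form: [{"offset": [x, y, z], "roll": roll}, ...]. A call has 1 to 12 rows; each row shifts and turns the commanded pose from where the row before left it, along the tool's axes as they then stand; what a row does not reach is not made up. A row lasts 1/8 s, in which the tool goes at most 62.5 mm and 10.7 degrees, less where a joint would pass 70% of its speed; a pose out of reach is approached as far as the arm can. A call with a gripper value outside its range is refused whole. "fingers" is the finger opening in cm, from 0 to 9.3, set as the call begins (left out, the last holds). The fingers move at their own pace and stop on an object; "grip_force" is the grip in N (left out, the last holds). Time passes only in rows, so rows that do not move let the fingers close. It gives the time, the measured TCP pose, the force and the opening at its end, in the units of the state.
- robot.read_state(): the state, without advancing time (a new reading comes with each control period).
- cams.read_camera(name): name is "scene" or "top" or "wrist"; returns a dict with "pixels" (480x640x3 uint8, red, green, blue), "fx", "fy", "cx", "cy" (pixels), "extrinsics" (4x4, takes a point from world to camera coordinates). Camera axes: x right, y down, z forward; pixel columns grow to the right and rows downward; lengths in m; the calibration is good to about 2 mm. The wrist camera is an equidistant fisheye: a pixel r from the principal point sees the ray r / f radians off the axis. A picture is of the moment at which its call begins. There is no depth.
- robot.close_job(): hands the job in, once; it reports no verdict.
Trained networks look in a picture, given as the dict that the camera call returned (one of the last four; its "shot" number tells which), for a name from the list of things; names that differ only in an ending like _2 or _b are one class to them, and where a whole thing is asked for, a point or a joint stands for the part that bears it (a point fixed in the world has none). Each returns a list of dicts, best first, with "score" (0 to 1); they miss things now and then, are a little off and sometimes report something else, mostly with a low value. They report only what shows in the picture. A call takes as long as a camera call. They do not tell look-alikes from the thing itself.
- cams.boxes_of(picture, thing): "xy" ([column, row] in pixels, amid what is visible of it).
- cams.silhouettes(picture, thing): "mask" (480x640 bool, what is visible of it) and "xy" ([column, row] in pixels, amid what is visible of it).
- cams.pinpoint(picture, thing): "xy" ([column, row] in pixels: a listed point, or the origin of a listed thing).
The state is a dict: "t": time; "q": joint angles; "dq": joint speeds; "joint_torque": joint torques, N m; "tool_pos": TCP position; "orientation": TCP orientation; "force": force on the tool from outside, world axes, zero at the start; "wrist_torque": the same for the moment, N m; "opening": finger opening in m.
Only numpy, scipy, OpenCV 4.12 (cv2) and the standard library are available. Lean on these libraries where they do the work, as an engineer would, in place of code of your own. Each camera call takes 0.05 s, during which the arm holds its last target. There are 200 camera calls.

## Working session

There is one attempt and no reset: what is moved stays moved. The work goes in short steps, Python scripts to look and compute and a tool call to move; the robot and the scene stay as the last step left them, time stands still between calls to the robot, and variables do not carry over. Pictures are saved under pics/ and viewed, about 8 in all and at most 12, crops included, and the job is handed in when it is done.

Besides the shell and the picture viewer there is one more tool, called by a JSON object that holds its "name" and its "arguments", one argument or row to a line. step_arm: Moves the arm, as the interface text tells. Its arguments: {"type":"object","properties":{"deltas":{"type":"array"},"fingers":{"type":"number"},"grip_force":{"type":"number"}},"required":["deltas"]}

```bash
mkdir -p pics
cat > h.py <<'E'
import numpy as np, cv2
from plant import robot, cams
def ray(p,uv):
    E=np.array(p["extrinsics"]);R=E[:3,:3];c=-R.T@E[:3,3]
    d=R.T@np.array([(uv[0]-p["cx"])/p["fx"],(uv[1]-p["cy"])/p["fy"],1]);return c,d
def atz(p,uv,z):
    c,d=ray(p,uv);return c+d*(z-c[2])/d[2]
E
python3 - <<'E'
from h import *
print(robot.hold_point_z, robot.read_state())
Z=dict(hose_probe_middle=.012,open_socket=.084,flowmeter_outlet=0,splitter_outlet=0,blanking_plug=.002,elbow=.002,mat=0,gauge=0,bezel=0,spanner=0)
for n in("top","scene"):
    p=cams.read_camera(n);cv2.imwrite(f"pics/{n}.png",p["pixels"][:,:,::-1])
    print(n,np.round(ray(p,(320,240))[0],3))
    for k,z in Z.items():
        for d in cams.pinpoint(p,k)[:4]: print(n,k,round(d["score"],2),np.round(d["xy"]),np.round(atz(p,d["xy"],z),3))
E
```

```text
0.0188 {'t': 0.0, 'q': array([-1.31541442e+00,  1.31164098e-01,  1.48924268e+00,  3.87883395e-05,
        1.52300543e+00, -8.53676893e-02]), 'dq': array([ 3.49603456e-05, -1.24219447e-04,  1.41880247e-05,  3.06542456e-04,
       -4.81305069e-04,  8.43305799e-04]), 'joint_torque': array([ 9.54259922e-04, -5.59843647e+01, -4.91758597e+01,  7.69308046e-02,
        3.55792302e-02, -1.87491660e-04]), 'tool_pos': array([ 0.20042824, -0.56494324,  0.2176058 ]), 'orientation': array([-3.09431695e+00, -5.32351606e-01,  1.81929777e-04]), 'force': array([-0.40801827, -0.02457917,  0.58466649]), 'wrist_torque': array([-0.03073662, -0.02684456, -0.01943825]), 'opening': 0.0929210748322419}
top [0.358 0.026 1.157]
top hose_probe_middle 0.91 [448. 274.] [ 0.433 -0.244  0.012]
top hose_probe_middle 0.9 [241. 318.] [0.336 0.186 0.012]
top hose_probe_middle 0.82 [322. 239.] [0.504 0.02  0.012]
top hose_probe_middle 0.75 [424. 337.] [ 0.304 -0.193  0.012]
top open_socket 0.78 [346. 159.] [ 0.659 -0.027  0.084]
top flowmeter_outlet 0.97 [422. 172.] [ 0.654 -0.195  0.   ]
top splitter_outlet 0.62 [239. 1
[... 436 characters left out ...]
383. 227.] [0.34  0.18  0.012]
scene hose_probe_middle 0.67 [255. 212.] [ 0.307 -0.185  0.012]
scene hose_probe_middle 0.56 [224. 239.] [ 0.438 -0.243  0.012]
scene open_socket 0.92 [295. 284.] [ 0.659 -0.022  0.084]
scene flowmeter_outlet 0.82 [217. 303.] [ 0.655 -0.204  0.   ]
scene splitter_outlet 0.63 [396. 318.] [ 0.654  0.202 -0.   ]
scene blanking_plug 0.71 [353. 269.] [0.508 0.104 0.002]
scene elbow 0.5 [279. 266.] [ 0.518 -0.083  0.002]
scene elbow 0.29 [298. 282.] [ 0.569 -0.028  0.002]
scene mat 0.96 [313. 264.] [0.499 0.001 0.   ]
scene gauge 0.81 [481. 312.] [0.616 0.395 0.   ]
scene bezel 0.91 [450. 268.] [0.478 0.345 0.   ]
scene spanner 0.53 [185. 245.] [ 0.461 -0.343  0.   ]
```

Run:
```python
import cv2
a=cv2.imread("pics/top.png");b=cv2.imread("pics/scene.png")
cv2.imwrite("pics/topcrop.png",cv2.resize(a[120:370,130:530],(800,500),interpolation=cv2.INTER_CUBIC))
cv2.imwrite("pics/scenecrop.png",cv2.resize(b[130:350,150:500],(800,503),interpolation=cv2.INTER_CUBIC))
```

```text
(no output)
```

View pics/topcrop.png

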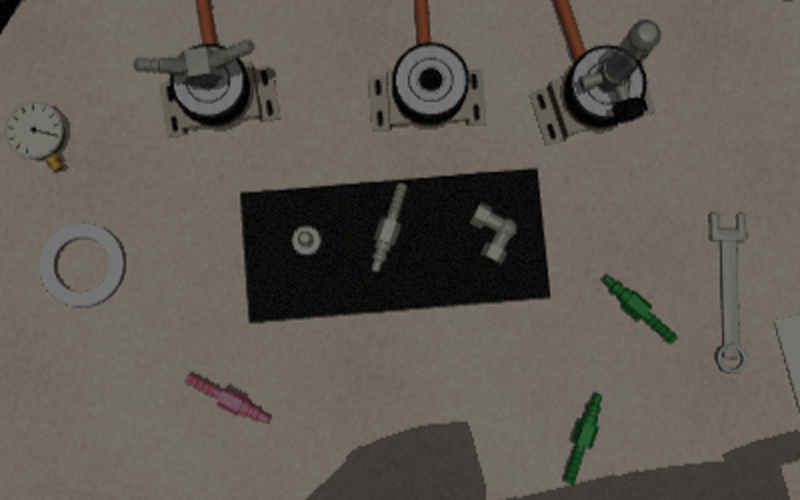

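View pics/scenecrop.png

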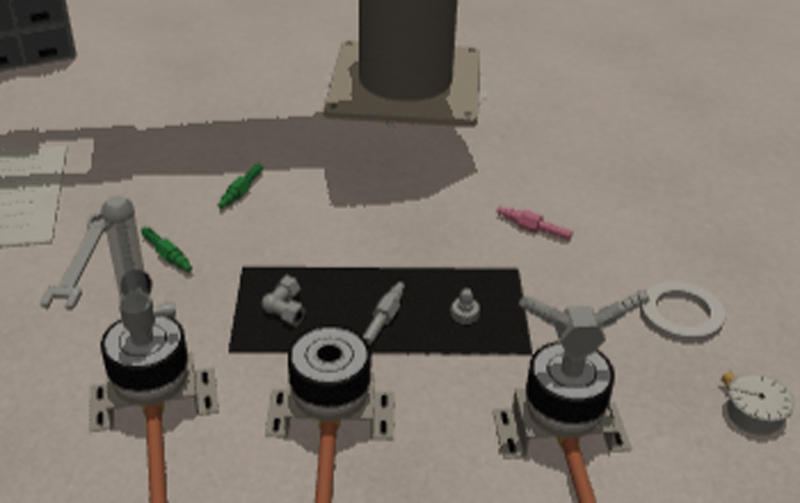

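Candidates for the probe (top picture): chrome on the mat (322,239), pink (241,318), green (448,274) and green (424,337). The chrome one on the mat is correct. The open socket is the middle unit (346,159); the left unit holds the splitter and the right one the flowmeter.

{"name": "step_arm", "arguments": {
  "deltas": [
    {"offset": [1.0, -0.9, 0], "roll": 0},
    {"offset": [2.1, -1.9, 0], "roll": 0},
    {"offset": [2.1, -1.9, 0], "roll": 0},
    {"offset": [2.1, -1.9, 0], "roll": 0},
    {"offset": [2.1, -1.9, 0], "roll": 0},
    {"offset": [2.1, -1.9, 0], "roll": 0},
    {"offset": [2.1, -1.9, 0], "roll": 0},
    {"offset": [2.1, -1.9, 0], "roll": 0},
    {"offset": [2.1, -1.9, 0], "roll": 0},
    {"offset": [2.1, -1.9, 0], "roll": 0},
    {"offset": [2.1, -1.9, 0], "roll": 0},
    {"offset": [2.1, -1.9, 0], "roll": 0}
  ],
  "fingers": 0
}}

```text
t: 2.6
tool_pos: [0.3552, -0.2779, 0.2187]
orientation: [3.096, 0.533, 0.001]
force: [0.6, 0.4, 0.5]
opening: 0.0004
```

{"name": "step_arm", "arguments": {
  "deltas": [
    {"offset": [2.1, -1.9, 0], "roll": 0},
    {"offset": [2.1, -1.9, 0], "roll": 0},
    {"offset": [2.1, -1.9, 0], "roll": 0},
    {"offset": [2.1, -1.9, 0], "roll": 0},
    {"offset": [2.1, -1.9, 0], "roll": 0},
    {"offset": [2.1, -1.9, 0], "roll": 0},
    {"offset": [2.1, -1.9, 0], "roll": 0},
    {"offset": [2.1, -1.9, 0], "roll": 0},
    {"offset": [2.1, -1.9, 0], "roll": 0},
    {"offset": [2.1, -1.9, 0], "roll": 0},
    {"offset": [2.1, -2.0, 0], "roll": 0},
    {"offset": [1.0, -1.9, 0], "roll": 0}
  ]
}}

```text
t: 4.1
tool_pos: [0.5054, 0.0186, 0.2186]
orientation: [-3.096, -0.534, -0.0]
force: [-0.5, -0.9, -0.6]
opening: 0.0006
```

{"name": "step_arm", "arguments": {
  "deltas": [
    {"offset": [0, 0, 0], "roll": 0},
    {"offset": [0, 0, 0], "roll": 0}
  ]
}}

```text
t: 4.35
tool_pos: [0.5051, 0.0168, 0.2186]
orientation: [3.096, 0.533, -0.0]
force: [-0.3, -0.2, -0.5]
opening: 0.0008
```

Run:
```python
from h import *
p=cams.read_camera("wrist");cv2.imwrite("pics/w1.png",p["pixels"][:,:,::-1])
def watz(uv,z):
    a=np.array([uv[0]-p["cx"],uv[1]-p["cy"]]);r=np.hypot(*a);t=r/p["fx"]
    d=np.r_[np.sin(t)*a/r,np.cos(t)];E=np.array(p["extrinsics"]);R=E[:3,:3];c=-R.T@E[:3,3];d=R.T@d
    return c+d*(z-c[2])/d[2]
for k,z in dict(hose_probe_middle=.012,open_socket=.084,flowmeter_outlet=0,splitter_outlet=0,elbow=.002,blanking_plug=.002).items():
    for d in cams.pinpoint(p,k)[:3]: print(k,round(d["score"],2),np.round(d["xy"]),np.round(watz(d["xy"],z),3))
for d in cams.silhouettes(p,"hose_probe_middle")[:3]: print("sil",round(d["score"],2),np.round(d["xy"]),np.round(watz(d["xy"],.012),3))
```

```text
hose_probe_middle 0.89 [320. 204.] [0.514 0.014 0.012]
hose_probe_middle 0.82 [494. 331.] [ 0.44  -0.246  0.012]
hose_probe_middle 0.67 [139. 306.] [0.328 0.176 0.012]
open_socket 0.82 [423.  74.] [ 0.658 -0.024  0.084]
flowmeter_outlet 0.77 [532. 152.] [ 0.658 -0.198  0.   ]
flowmeter_outlet 0.3 [194.  26.] [0.653 0.203 0.   ]
splitter_outlet 0.66 [197.  27.] [0.653 0.2   0.   ]
elbow 0.65 [410. 237.] [ 0.512 -0.092  0.002]
blanking_plug 0.86 [234. 182.] [0.505 0.105 0.002]
sil 0.94 [321. 200.] [0.519 0.014 0.012]
sil 0.81 [492. 324.] [ 0.448 -0.238  0.012]
sil 0.58 [141. 302.] [0.335 0.175 0.012]
```

View pics/w1.png

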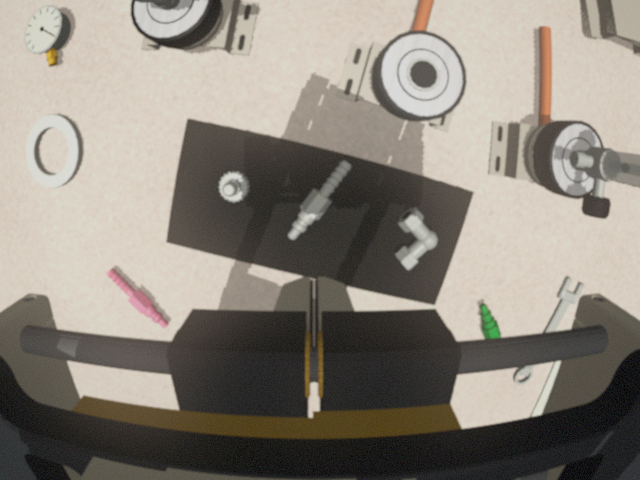

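The wrist picture shows the chrome probe's hexagon at (316,204) and the empty socket at (424,74). Both agree with the earlier measurements: probe (0.513, 0.016), socket (0.658, -0.025). I'll descend over the probe now.

{"name": "step_arm", "arguments": {
  "deltas": [
    {"offset": [0.4, 0.2, 1.0], "roll": 0},
    {"offset": [0.3, 0.2, 2.0], "roll": 0},
    {"offset": [0, 0, 2.0], "roll": 0},
    {"offset": [0, 0, 2.0], "roll": 0},
    {"offset": [0, 0, 2.0], "roll": 0},
    {"offset": [0, 0, 2.0], "roll": 0},
    {"offset": [0, 0, 2.0], "roll": 0},
    {"offset": [0, 0, 1.7], "roll": 0},
    {"offset": [0, 0, 1.3], "roll": 0},
    {"offset": [0, 0, 0.9], "roll": 0},
    {"offset": [0, 0, 0.5], "roll": 0},
    {"offset": [0, 0, 0], "roll": 0}
  ]
}}

```text
t: 6.25
tool_pos: [0.5134, 0.0155, 0.0446]
orientation: [-3.096, -0.533, 0.0]
force: [0.9, -0.3, -0.3]
opening: 0.0005
```

{"name": "step_arm", "arguments": {
  "deltas": [
    {"offset": [0, 0, 0]},
    {"offset": [0, 0, 0]},
    {"offset": [0, 0, 0]},
    {"offset": [0, 0, 0]},
    {"offset": [0, 0, 0]},
    {"offset": [0, 0, 0]},
    {"offset": [0, 0, 0]},
    {"offset": [0, 0, 0]},
    {"offset": [0, 0, 0]},
    {"offset": [0, 0, 0]},
    {"offset": [0, 0, 0]},
    {"offset": [0, 0, 0]}
  ]
}}

```text
schema error: expected keys offset, roll
```

Run:
```python
from h import *
s=robot.read_state();print(s["t"],s["tool_pos"],s["force"])
p=cams.read_camera("scene");cv2.imwrite("pics/s2.png",cv2.resize(p["pixels"][130:350,150:500,::-1],(800,503),interpolation=cv2.INTER_CUBIC))
```

```text
6.25 [0.51340347 0.01546731 0.04461113] [ 0.88030216 -0.25303769 -0.30512549]
```

View pics/s2.png

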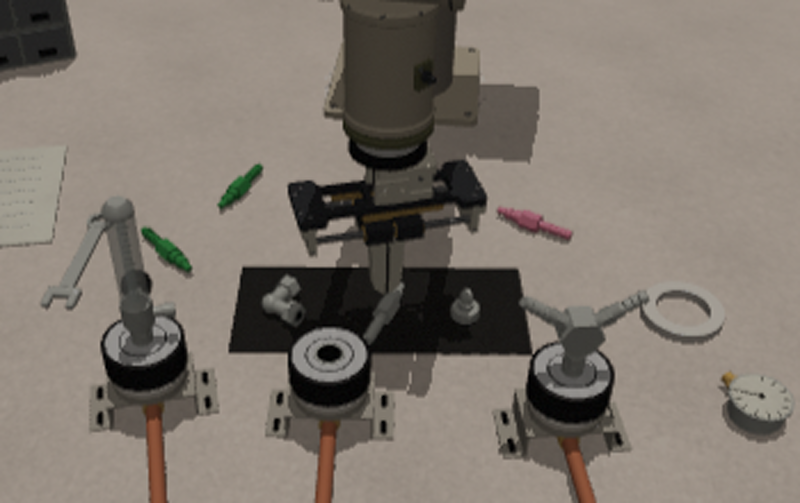

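The fingertips (388,290) hover just above the probe's middle and nothing has moved. The hold call was refused because it left out roll, so I'll repeat it for well over 2 s.

{"name": "step_arm", "arguments": {
  "deltas": [
    {"offset": [0, 0, 0], "roll": 0},
    {"offset": [0, 0, 0], "roll": 0},
    {"offset": [0, 0, 0], "roll": 0},
    {"offset": [0, 0, 0], "roll": 0},
    {"offset": [0, 0, 0], "roll": 0},
    {"offset": [0, 0, 0], "roll": 0},
    {"offset": [0, 0, 0], "roll": 0},
    {"offset": [0, 0, 0], "roll": 0},
    {"offset": [0, 0, 0], "roll": 0},
    {"offset": [0, 0, 0], "roll": 0},
    {"offset": [0, 0, 0], "roll": 0},
    {"offset": [0, 0, 0], "roll": 0}
  ]
}}

```text
t: 7.8
tool_pos: [0.5134, 0.0155, 0.0446]
orientation: [-3.096, -0.533, -0.0]
force: [-0.1, -1.1, -0.2]
opening: 0.0004
```

{"name": "step_arm", "arguments": {
  "deltas": [
    {"offset": [0, 0, 0], "roll": 0},
    {"offset": [0, 0, 0], "roll": 0},
    {"offset": [0, 0, 0], "roll": 0},
    {"offset": [0, 0, 0], "roll": 0},
    {"offset": [0, 0, 0], "roll": 0},
    {"offset": [0, 0, 0], "roll": 0},
    {"offset": [0, 0, 0], "roll": 0},
    {"offset": [0, 0, 0], "roll": 0}
  ]
}}

```text
t: 8.8
tool_pos: [0.5133, 0.0155, 0.0446]
orientation: [3.096, 0.533, -0.0]
force: [-1.3, -0.6, -0.2]
opening: 0.0006
```

{"name": "step_arm", "arguments": {
  "deltas": [
    {"offset": [0, 0, -0.8], "roll": 0},
    {"offset": [0, 0, -1.5], "roll": 0},
    {"offset": [0, 0, -2.0], "roll": 0},
    {"offset": [0, 0, -2.0], "roll": 0},
    {"offset": [0, 0, -2.0], "roll": 0},
    {"offset": [0, 0, -2.0], "roll": 0},
    {"offset": [0, 0, -2.0], "roll": 0},
    {"offset": [0, 0, -2.0], "roll": 0},
    {"offset": [0, 0, -1.5], "roll": 0},
    {"offset": [0, 0, -0.8], "roll": 0},
    {"offset": [0, 0, 0], "roll": 0}
  ]
}}

```text
t: 10.18
tool_pos: [0.5137, 0.0155, 0.2112]
orientation: [3.096, 0.533, 0.002]
force: [0.4, -0.3, -0.4]
opening: 0.0006
```

{"name": "step_arm", "arguments": {
  "deltas": [
    {"offset": [0.6, 0.45, 0], "roll": 0},
    {"offset": [1.3, 0.9, 0], "roll": 0},
    {"offset": [1.3, 0.9, 0], "roll": 0},
    {"offset": [1.3, 0.9, 0], "roll": 0},
    {"offset": [1.3, 0.9, 0], "roll": 0},
    {"offset": [1.3, 0.9, 0], "roll": 0},
    {"offset": [1.3, 0.9, 0], "roll": 0},
    {"offset": [1.3, 0.9, 0], "roll": 0},
    {"offset": [1.3, 0.9, 0], "roll": 0},
    {"offset": [1.2, 0.95, 0], "roll": 0},
    {"offset": [0, 0, 0], "roll": 0},
    {"offset": [0, 0, 0], "roll": 0}
  ]
}}

```text
t: 11.68
tool_pos: [0.6566, -0.0247, 0.2097]
orientation: [-3.096, -0.533, 0.002]
force: [0.2, -0.7, -0.3]
opening: 0.0002
```

Run:
```python
from h import *
p=cams.read_camera("scene");cv2.imwrite("pics/s3.png",cv2.resize(p["pixels"][130:350,150:500,::-1],(800,503),interpolation=cv2.INTER_CUBIC))
for d in cams.pinpoint(p,"open_socket")[:2]: print(d["score"],d["xy"],atz(p,d["xy"],.084))
print(robot.read_state()["tool_pos"])
```

```text
0.7 [294.1, 282.7] [ 0.65366764 -0.02399526  0.084     ]
0.42 [352.1, 268.0] [0.59405803 0.09802633 0.084     ]
[ 0.65662253 -0.02461486  0.21036296]
```

View pics/s3.png

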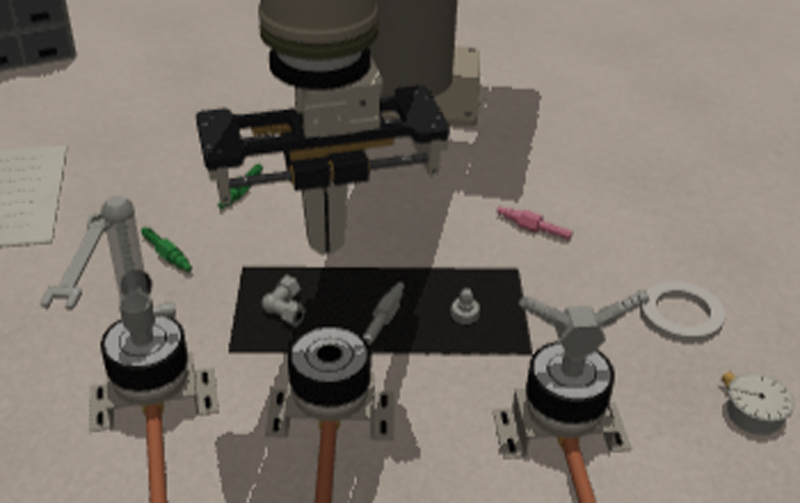

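The tips are above the socket (330,352), with the body clear of the flowmeter and the splitter. I'll go down to about 2 cm above the mouth and hold.

{"name": "step_arm", "arguments": {
  "deltas": [
    {"offset": [0, 0, 0.8], "roll": 0},
    {"offset": [0, 0, 1.5], "roll": 0},
    {"offset": [0, 0, 1.5], "roll": 0},
    {"offset": [0, 0, 1.5], "roll": 0},
    {"offset": [0, 0, 1.5], "roll": 0},
    {"offset": [0, 0, 1.3], "roll": 0},
    {"offset": [0, 0, 1.0], "roll": 0},
    {"offset": [0, 0, 0.8], "roll": 0},
    {"offset": [0, 0, 0.5], "roll": 0},
    {"offset": [0, 0, 0], "roll": 0},
    {"offset": [0, 0, 0], "roll": 0}
  ]
}}

```text
t: 13.15
tool_pos: [0.6575, -0.0248, 0.1072]
orientation: [3.096, 0.533, 0.001]
force: [0.5, -0.1, 0.0]
opening: 0.0004
```

{"name": "step_arm", "arguments": {
  "deltas": [
    {"offset": [0, 0, 0], "roll": 0},
    {"offset": [0, 0, 0], "roll": 0},
    {"offset": [0, 0, 0], "roll": 0},
    {"offset": [0, 0, 0], "roll": 0},
    {"offset": [0, 0, 0], "roll": 0},
    {"offset": [0, 0, 0], "roll": 0},
    {"offset": [0, 0, 0], "roll": 0},
    {"offset": [0, 0, 0], "roll": 0},
    {"offset": [0, 0, 0], "roll": 0},
    {"offset": [0, 0, 0], "roll": 0},
    {"offset": [0, 0, 0], "roll": 0},
    {"offset": [0, 0, 0], "roll": 0}
  ]
}}

```text
t: 14.65
tool_pos: [0.6571, -0.0248, 0.1066]
orientation: [-3.096, -0.533, 0.0]
force: [0.2, -0.5, -0.1]
opening: 0.0004
```

{"name": "step_arm", "arguments": {
  "deltas": [
    {"offset": [0, 0, 0], "roll": 0},
    {"offset": [0, 0, 0], "roll": 0},
    {"offset": [0, 0, 0], "roll": 0},
    {"offset": [0, 0, 0], "roll": 0},
    {"offset": [0, 0, 0], "roll": 0},
    {"offset": [0, 0, 0], "roll": 0},
    {"offset": [0, 0, 0], "roll": 0},
    {"offset": [0, 0, 0], "roll": 0}
  ]
}}

```text
t: 15.65
tool_pos: [0.6571, -0.0248, 0.1066]
orientation: [-3.096, -0.533, 0.0]
force: [0.1, 0.6, -0.1]
opening: 0.0005
```

Run:
```python
from h import *
p=cams.read_camera("scene");cv2.imwrite("pics/s4.png",cv2.resize(p["pixels"][130:350,150:500,::-1],(800,503),interpolation=cv2.INTER_CUBIC))
s=robot.read_state();print(s["t"],s["tool_pos"],s["force"])
```

```text
15.7 [ 0.65710104 -0.0247947   0.10662608] [-0.05292659 -0.07711472  0.39877773]
```

View pics/s4.png

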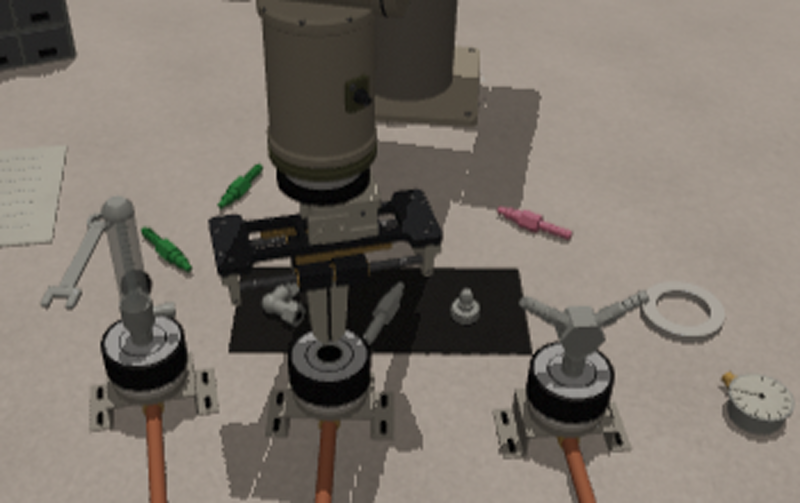

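The tips (328,340) sit just above the open socket and everything lies where it was, so I'm handing in.

```bash
python3 -c "
from plant import robot
print(robot.close_job()); s=robot.read_state(); print(s['t'],s['tool_pos'])"
```

```text
the job is handed in; nothing more can be done
None
the job is handed in; nothing more can be done
```

I pointed at the chrome hose probe, then at the open socket, each held for more than 2 s, and handed the job in while still pointing at the socket. The hand-in gives no verdict.

- **Hose probe:** with the fingers closed, the tips stayed at (0.513, 0.016, 0.045) for about 2.6 s, roughly 2.3 cm above the top of the probe.
- **Open socket:** the tips were at (0.657, -0.025, 0.107) for about 2.6 s, roughly 2.3 cm above the socket's mouth.
- **Position checks:** the top and wrist cameras put the socket within about 2 mm of the final tip position. The scene camera's two readings were within about 4 mm. For the probe, the views differed by up to about 1 cm along x, inside the 25 mm tolerance.
- **Disturbance checks:** the last picture shows every part where it started. The force readings stayed at noise level, about 1 N, so they can't rule out a touch at the 0.3 N limit, but nothing in the pictures suggests one.
- **Refused call:** one hold command was rejected for a missing "roll" value. It didn't move the arm, and I repeated the hold in full.

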